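# Load the coupon rack under lock-out

## Robot

A 7-joint arm with a two-finger parallel gripper is mounted at the origin on the work surface; the furniture and walls round the work are solid. World frame = base frame: x ahead of the robot, y to its left, z up, the work surface at z = 0. Lengths are in m, angles in rad, forces in N, time in s.
With the tool pointing down it reaches from about 0.425 to 0.95 m from the base axis. Payload 4.7 kg.
Tool frame: the origin (TCP) lies on the centre line of the jaws, within the pads' length; the fingertips stand robot.nose_length ahead of it and the grasp point (between the pads) lies 8 mm behind it (robot.nose_length is the distance from the TCP to the fingertips, in m); z points along the fingers, y is the line along which they close (so a half turn about z gives the same grasp; the last joint's range is limited). The gripper opens to 85 mm and grips with 20 to 120 N. Pads are 22 mm wide; open, the fingers measure 114 mm over their backs; the gripper's body (76 mm by 85 mm) begins 54 mm behind the grasp point. The pads swing forward as they close: fully open they stand 13 mm farther back than shut.
Start: joints at [1.31, 0.469, -0.049, 1.532, 0.024, 1.141, -0.082], TCP at [0.155, -0.657, 0.242] pointing down, gripper open.
Joint ranges: [-2.59, 2.59], [-0.33, 1.99], [-1.39, 1.29], [0.1, 2.45], [-1.04, 4.18], [0.21, 1.99], [-2.66, 2.66]. Speed limits (rad/s): [2.57, 2.57, 3.14, 3.14, 3.14, 3.14, 3.14].

## Interface

Orientations are given as [roll, pitch, yaw] about the fixed x, y, z axes, in that order (R = Rz(yaw) Ry(pitch) Rx(roll)).
In Python, from plant import robot gives the robot as it stands. Calls block until the motion is done:
- robot.goto(position, orientation): joint-space move of the TCP to a pose.
- robot.move_straight(position, vel=0.15, attitude=None, contact_N=None): straight line of the TCP; attitude=None keeps the orientation; vel is the mean speed in m/s. With contact_N (N) it stops when the force on the tool has changed by that much, and returns True; else False.
- robot.move_joints(angles): joint-space move.
- robot.grip(opening, strength=None): opening from 0.0 (shut) to 1.0 (fully open); strength is the grip in N (None keeps the last); returns when the fingers have stopped.
- robot.sleep(seconds).
- robot.inverse_kinematics(position, orientation): joint angles nearest the present ones, or None.
- robot.sense(): the state.
- robot.grab_frame(name): name is "scene" or "side" or "wrist"; returns a dict with "image" (480x640x3 uint8, red, green, blue), "range_z" (480x640 float32, m along the optical axis (not along the pixel's ray), 0 where there is no reading), "fx", "fy", "cx", "cy" (pixels), "R" (3x3) and "t" (3): a world point X has camera coordinates R X + t. Camera axes: x right, y down, z forward; pixel columns grow to the right and rows downward; lengths in m; the calibration is good to about 2 mm. A picture is of the moment at which its call begins.
A pose or a line that the arm cannot do raises robot.IKError and nothing moves.
- robot.close_job(): hands the job in; it is judged then, once.
The state is a dict: "t": time; "joint_pos": joint angles; "joint_velocities": joint speeds; "effort": joint torques, N m; "tcp_pos": TCP position; "tcp_rot": TCP orientation; "wrist_force": force on the tool from outside, world axes, zero at the start; "torque": the same for the moment, N m; "opening": opening from 0.0 (shut) to 1.0 (fully open); "gripper_force": force on a finger pad.
Only numpy, scipy, OpenCV 4.12 (cv2) and the standard library are available. Lean on these libraries where they do the work, as an engineer would, in place of code of your own. Each camera call takes 0.05 s, during which the arm holds its last target. There are 200 camera calls.

## Task

Switch the rack's isolator (the flat paddle) off, stand every weld coupon upright on its short thin end in a bay of its own, and set the toggle in front of each bay on if the bay holds a coupon and off if it is empty; then, last of all, switch the isolator back on. Off is leaning toward the robot, on is leaning away. Handle coupons only while the isolator is off, never tip the three toggles between the bay toggles, which feed other benches, and do not shift the aerosol can or the mesh cup.

Things in the scene. Friction and masses are not known exactly. Their poses are not given: they have to be found in the camera images.
- coupon_1_mid (a point): Flat steel weld-test coupon, a plain bar 90 x 40 x 14 mm, 0.3 kg, a thin dark weld bead (no obstacle) across both large faces; all alike. This point is its centre; its x axis runs along the 90 mm length, y along the 40 mm width, z through the 14 mm thickness. At the start it lies flat on the table (centre 7 mm up), left of the rack, its length roughly left to right. None if absent this time.
- coupon_2_mid (a point): Flat steel weld-test coupon, a plain bar 90 x 40 x 14 mm, 0.3 kg, a thin dark weld bead (no obstacle) across both large faces; all alike. This point is its centre; its x axis runs along the 90 mm length, y along the 40 mm width, z through the 14 mm thickness. At the start it lies flat on the table (centre 7 mm up), left of the rack, its length roughly left to right. None if absent this time.
- coupon_3_mid (a point): Flat steel weld-test coupon, a plain bar 90 x 40 x 14 mm, 0.3 kg, a thin dark weld bead (no obstacle) across both large faces; all alike. This point is its centre; its x axis runs along the 90 mm length, y along the 40 mm width, z through the 14 mm thickness. At the start it lies flat on the table (centre 7 mm up), left of the rack, its length roughly left to right. None if absent this time.
- coupon_4_mid (a point): Flat steel weld-test coupon, a plain bar 90 x 40 x 14 mm, 0.3 kg, a thin dark weld bead (no obstacle) across both large faces; all alike. This point is its centre; its x axis runs along the 90 mm length, y along the 40 mm width, z through the 14 mm thickness. At the start it lies flat on the table (centre 7 mm up), left of the rack, its length roughly left to right. None if absent this time.
- bay_1 (a point): Bay 1 of 4 (1 leftmost, 72 mm apart): floor centre of a pocket on the rack, 12 mm above table; inside 18.5 mm (x) by 48 mm (y). Its front and back lips (34 mm wide in y) rise 30 mm, then flare 10 mm more to a 31 mm mouth; its end stops rise 24 mm. A coupon stands in it on its 40 x 14 mm end, width along y, reaching 90 mm above this floor. Axes: x away from robot, y left along the row, z up (rack).
- bay_2 (a point): Bay 2 of 4 (1 leftmost, 72 mm apart): floor centre of a pocket on the rack, 12 mm above table; inside 18.5 mm (x) by 48 mm (y). Its front and back lips (34 mm wide in y) rise 30 mm, then flare 10 mm more to a 31 mm mouth; its end stops rise 24 mm. A coupon stands in it on its 40 x 14 mm end, width along y, reaching 90 mm above this floor. Axes: x away from robot, y left along the row, z up (rack).
- bay_3 (a point): Bay 3 of 4 (1 leftmost, 72 mm apart): floor centre of a pocket on the rack, 12 mm above table; inside 18.5 mm (x) by 48 mm (y). Its front and back lips (34 mm wide in y) rise 30 mm, then flare 10 mm more to a 31 mm mouth; its end stops rise 24 mm. A coupon stands in it on its 40 x 14 mm end, width along y, reaching 90 mm above this floor. Axes: x away from robot, y left along the row, z up (rack).
- bay_4 (a point): Bay 4 of 4 (1 leftmost, 72 mm apart): floor centre of a pocket on the rack, 12 mm above table; inside 18.5 mm (x) by 48 mm (y). Its front and back lips (34 mm wide in y) rise 30 mm, then flare 10 mm more to a 31 mm mouth; its end stops rise 24 mm. A coupon stands in it on its 40 x 14 mm end, width along y, reaching 90 mm above this floor. Axes: x away from robot, y left along the row, z up (rack).
- sw_1 (a joint): Toggle of bay 1, directly in front of that bay: steel bat, about 11 mm across at the head, standing 42 mm out of the flat top of the switch housing. -0.4 = off, leaning to the robot (rack -x); +0.4 = on, leaning away (rack +x). Let go past upright it falls to that side by itself; it moves at a touch (under 1 N). Starts on or off, differently each time.
- sw_2 (a joint): Toggle of bay 2, directly in front of that bay: steel bat, about 11 mm across at the head, standing 42 mm out of the flat top of the switch housing. -0.4 = off, leaning to the robot (rack -x); +0.4 = on, leaning away (rack +x). Let go past upright it falls to that side by itself; it moves at a touch (under 1 N). Starts on or off, differently each time.
- sw_3 (a joint): Toggle of bay 3, directly in front of that bay: steel bat, about 11 mm across at the head, standing 42 mm out of the flat top of the switch housing. -0.4 = off, leaning to the robot (rack -x); +0.4 = on, leaning away (rack +x). Let go past upright it falls to that side by itself; it moves at a touch (under 1 N). Starts on or off, differently each time.
- sw_4 (a joint): Toggle of bay 4, directly in front of that bay: steel bat, about 11 mm across at the head, standing 42 mm out of the flat top of the switch housing. -0.4 = off, leaning to the robot (rack -x); +0.4 = on, leaning away (rack +x). Let go past upright it falls to that side by itself; it moves at a touch (under 1 N). Starts on or off, differently each time.
- spare_a (a joint): Toggle between those of bays 1 and 2, with no bay behind it; it feeds another bench. The same steel bat, about 11 mm across at the head, standing 42 mm out of the flat top of the switch housing. -0.4 = off, leaning to the robot (rack -x); +0.4 = on, leaning away (rack +x). Let go past upright it falls to that side by itself; it moves at a touch (under 1 N). Starts on and must stay so.
- spare_b (a joint): Toggle between those of bays 2 and 3, with no bay behind it; it feeds another bench. The same steel bat, about 11 mm across at the head, standing 42 mm out of the flat top of the switch housing. -0.4 = off, leaning to the robot (rack -x); +0.4 = on, leaning away (rack +x). Let go past upright it falls to that side by itself; it moves at a touch (under 1 N). Starts off and must stay so.
- spare_c (a joint): Toggle between those of bays 3 and 4, with no bay behind it; it feeds another bench. The same steel bat, about 11 mm across at the head, standing 42 mm out of the flat top of the switch housing. -0.4 = off, leaning to the robot (rack -x); +0.4 = on, leaning away (rack +x). Let go past upright it falls to that side by itself; it moves at a touch (under 1 N). Starts on and must stay so.
- isolator (a joint): Isolator, the rightmost of the row, next to the toggle of bay 4: a flat steel paddle 16 mm wide (along the row), 7 mm thick, 42 mm out of the housing. -0.4 = off, leaning to the robot (rack -x); +0.4 = on, leaning away (rack +x). Let go past upright it falls to that side by itself; it moves at a touch (under 1 N). Starts on.
- sw_1_pivot (a point): Fixed point on the rack at the pivot of the toggle of bay 1, level with the top of the switch housing (48 mm above the table), 136 mm in front of the line of bays; axes are the rack's. The eight levers stand in one row along rack y, 36 mm apart, the housing reaching 32 mm to front and back of the row.
- sw_2_pivot (a point): Fixed point on the rack at the pivot of the toggle of bay 2, level with the top of the switch housing (48 mm above the table), 136 mm in front of the line of bays; axes are the rack's. The eight levers stand in one row along rack y, 36 mm apart, the housing reaching 32 mm to front and back of the row.
- sw_3_pivot (a point): Fixed point on the rack at the pivot of the toggle of bay 3, level with the top of the switch housing (48 mm above the table), 136 mm in front of the line of bays; axes are the rack's. The eight levers stand in one row along rack y, 36 mm apart, the housing reaching 32 mm to front and back of the row.
- sw_4_pivot (a point): Fixed point on the rack at the pivot of the toggle of bay 4, level with the top of the switch housing (48 mm above the table), 136 mm in front of the line of bays; axes are the rack's. The eight levers stand in one row along rack y, 36 mm apart, the housing reaching 32 mm to front and back of the row.
- isolator_pivot (a point): Fixed point on the rack at the pivot of the isolator, level with the top of the switch housing (48 mm above the table), 136 mm in front of the line of bays; axes are the rack's. The eight levers stand in one row along rack y, 36 mm apart, the housing reaching 32 mm to front and back of the row.
- aerosol: Aerosol can, 65 mm across, 236 mm tall, standing behind the coupons; bystander. Origin at the centre of its foot.
- mesh_cup: Dark mesh pencil cup, 69 mm across, 131 mm tall, standing right of the rack; bystander. Origin at the centre of its foot.
Things that resemble listed ones, but are neither listed nor needed, are in the scene too. What is shaped like the part that bears coupon_3_mid but green is not meant.

How it is judged:
By the outcome, as a careful person would: the job done as asked, in the order asked, and still so for the second after the job is handed in, with the robot touching nothing.
Of coupon_1, coupon_2, coupon_3, coupon_4 only 3 to 4 are there at a start; the rules pass over those that are not, and their reading is None.
At some moment in a run one of coupon_1, coupon_2, coupon_3, coupon_4 may be knocked a few centimetres aside while the robot is not near it.
Once in a run the grip may slacken for a moment while it holds something.
It also fails if it takes over 210 s, if anything falls off the work surface, if the arm or the gripper's body presses on something with over 40 N, if the wrist force passes 120 N, or if a joint passes its speed limit or range.

## Working session

There is one attempt and no reset: what is moved stays moved. The work goes in short steps, each a Python script; the robot and the scene stay as the last script left them, time stands still between calls to the robot, and variables do not carry over. Pictures are saved under pics/ and viewed, at most 14 in all, crops included, and the job is handed in when it is done.

```bash
ls; mkdir -p pics; python3 - <<'E'
from plant import robot
import cv2,numpy as np
for n in("scene","side"):
    f=robot.grab_frame(n); cv2.imwrite(f"pics/{n}0.png",f["image"][:,:,::-1]); np.savez(f"{n}0.npz",**f)
    print(n,f["fx"],f["cx"],f["cy"],(-f["R"].T@f["t"]).round(3),f["R"].round(3).tolist())
s=robot.sense();print(s["tcp_pos"],s["tcp_rot"],s["t"],s["opening"],robot.nose_length)
E
```

```text
pics
scene 577.120166436402 325.95235309583944 237.75250155775387 [-0.293  0.811  0.598] [[-0.713, -0.701, 0.016], [-0.303, 0.287, -0.909], [0.633, -0.652, -0.417]]
side 499.77796234269834 317.8965589202471 236.458273574171 [0.515 1.151 0.844] [[-0.999, -0.024, 0.022], [-0.032, 0.552, -0.833], [0.008, -0.833, -0.553]]
[ 0.15493777 -0.65644716  0.24135517] [-3.13979120e+00  8.71918039e-05  2.31826379e-01] 0.1 1.0005528887316624 0.011
```

View pics/scene0.png

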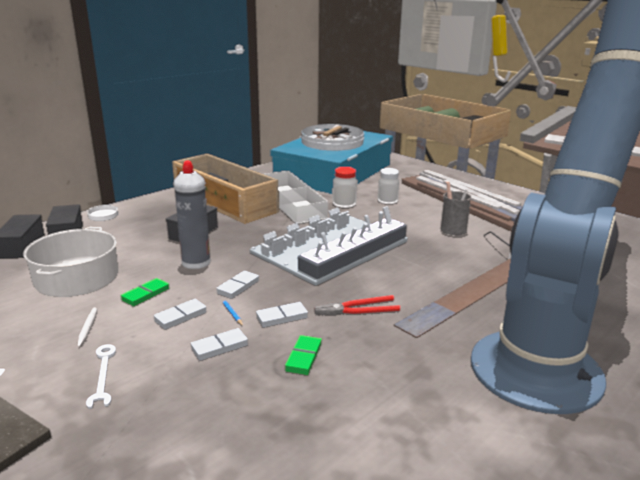

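View pics/side0.png

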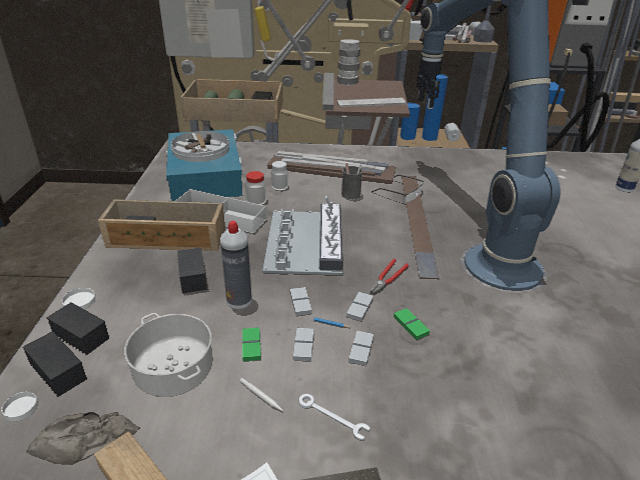

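The scene holds four grey coupons (side view about (301,301), (360,306), (303,344), (361,347)), two green decoys, and a pen between them. The rack is at about (305,240) with the white switch housing at (331,238), the can at (236,265) and the cup at (352,182).

```bash
cat > h.py <<'E'
import numpy as np,cv2
def cloud(f):
    z=f["range_z"].astype(float);v,u=np.mgrid[:480,:640]
    P=np.stack([(u-f["cx"])/f["fx"]*z,(v-f["cy"])/f["fy"]*z,z],-1)
    W=(P-f["t"])@f["R"]; W[z<=0]=np.nan
    return W
def rect(xy):
    (c,(a,b),th)=cv2.minAreaRect((xy*1000).astype(np.float32))
    if a<b:a,b,th=b,a,th+90
    return np.array(c)/1000,(round(a,1),round(b,1)),(th+90)%180-90   # long axis angle deg
def blobs(f,W,zlo=.004,zhi=.025,lo=150,box=None):
    im=f["image"].astype(int);sat=im.max(2)-im.min(2)
    m=(W[...,2]>zlo)&(W[...,2]<zhi)&(sat<40)&(im.max(2)>lo)
    if box: m&=(W[...,0]>box[0])&(W[...,0]<box[1])&(W[...,1]>box[2])&(W[...,1]<box[3])
    m=cv2.morphologyEx(m.astype(np.uint8),cv2.MORPH_CLOSE,np.ones((5,5)))
    n,l,s,c=cv2.connectedComponentsWithStats(m)
    for i in range(1,n):
        if s[i,4]<80: continue
        p=W[(l==i)&np.isfinite(W[...,2])&(W[...,2]>zlo)]
        r=rect(p[:,:2]);print(c[i].round(),s[i,4],"ctr",r[0].round(4),r[1],"ang",round(r[2],1),"mean",p.mean(0).round(4),"z95",np.percentile(p[:,2],[50,95]).round(4))
E
python3 - <<'E'
from h import *
for n in("scene","side"):
    f=dict(np.load(n+"0.npz"));W=cloud(f);print(n,"table z",np.nanmedian(W[380:400,180:200,2] if n=="scene" else W[380:400,400:420,2]))
    blobs(f,W,box=(.2,.9,.1,.8))
    for nm,(zl,zh) in dict(housing=(.044,.053),).items():
        m=(W[...,2]>zl)&(W[...,2]<zh)&(W[...,0]>.3)&(W[...,0]<.8)&(W[...,1]<.5)&(W[...,1]>-.2)&(f["image"].min(2)>170)
        m=cv2.morphologyEx(m.astype(np.uint8),cv2.MORPH_OPEN,np.ones((2,2)))
        k,l,s,c=cv2.connectedComponentsWithStats(m)
        i=1+s[1:,4].argmax();p=W[l==i];print(nm,rect(p[:,:2]),p.mean(0),s[i])
    m=(W[...,2]>.05)&(W[...,2]<.3)
    k,l,s,c=cv2.connectedComponentsWithStats(m.astype(np.uint8))
    for i in range(1,k):
        if s[i,4]>60:
            p=W[l==i]
            if p[:,0].max()<1 and p[:,0].min()>.2: print("tall",c[i].round(),p.min(0).round(3),p.max(0).round(3))
E
```

```text
scene table z 0.000867684918400422
[ 90. 255.] 153 ctr [0.8885 0.3487] (57.3, 19.6) ang 53.6 mean [0.8883 0.3502 0.0162] z95 [0.017 0.025]
[237. 282.] 469 ctr [0.5667 0.1871] (91.5, 44.3) ang -77.2 mean [0.5644 0.1894 0.0148] z95 [0.0149 0.0169]
[ 67. 290.] 570 ctr [0.7827 0.4576] (141.0, 43.9) ang 45.3 mean [0.7696 0.4523 0.016 ] z95 [0.0162 0.0249]
[178. 311.] 630 ctr [0.5657 0.3342] (90.1, 73.4) ang 89.3 mean [0.5502 0.3364 0.0146] z95 [0.0147 0.0168]
[281. 312.] 594 ctr [0.4169 0.1977] (90.9, 46.0) ang 67.2 mean [0.4153 0.1995 0.0147] z95 [0.0148 0.0167]
[329. 306.] 123 ctr [0.368  0.1205] (46.9, 23.4) ang 61.0 mean [0.3676 0.1179 0.0131] z95 [0.0131 0.0149]
[ 86. 326.] 274 ctr [0.6352 0.4817] (121.7, 25.3) ang -35.5 mean [0.628  0.4797 0.0108] z95 [0.0114 0.0138]
[218. 341.] 763 ctr [0.4187 0.3358] (98.3, 43.3) ang 76.5 mean [0.4187 0.341  0.0147] z95 [0.0148 0.0168]
[102. 375.] 597 ctr [0.4877 0.525 ] (155.4, 40.7) ang -30.2 mean [0.4811 0.5232 0.0071] z95 [0.0068 0.0102]
housing (array([ 0.48497385, -0.0699816 ]), (252.4, 56.2), -84.41787099838257) [nan nan nan] [302 224  90  
[... 1096 characters left out ...]
8]
[264. 473.] 262 ctr [0.6043 0.6537] (36.9, 35.5) ang 43.4 mean [0.6039 0.6452 0.0054] z95 [0.0052 0.0075]
housing (array([ 0.49880206, -0.06735249]), (252.0, 32.7), -88.79720270633698) [nan nan nan] [322 211  13  48 321]
tall [279. 169.] [ 0.644 -0.462  0.05 ] [ 0.701 -0.403  0.093]
tall [351. 175.] [ 0.388 -0.434  0.05 ] [ 0.453 -0.353  0.131]
tall [254. 182.] [ 0.711 -0.36   0.05 ] [ 0.776 -0.286  0.104]
tall [331. 226.] [ 0.467 -0.224  0.05 ] [0.517 0.046 0.092]
tall [235. 259.] [0.689 0.164 0.05 ] [0.753 0.222 0.239]
tall [190. 263.] [0.812 0.031 0.05 ] [0.906 0.17  0.06 ]
tall [167. 346.] [0.741 0.318 0.05 ] [0.919 0.505 0.08 ]
tall [ 72. 424.] [0.917 0.57  0.05 ] [0.994 0.633 0.071]
```

```bash
cat >> h.py <<'E'
from scipy.spatial.transform import Rotation as Ro
def rpy(zt,yt):
    "rpy for tool z dir zt, closing dir yt"
    z=np.array(zt,float);z/=np.linalg.norm(z);y=np.array(yt,float);y-=y@z*z;y/=np.linalg.norm(y)
    return Ro.from_matrix(np.c_[np.cross(y,z),y,z]).as_euler("xyz")
E
python3 - <<'E'
from plant import robot
from h import *
robot.move_straight([.155,-.657,.36],vel=.3)
o=rpy([0,0,-1],[1,0,0])
for p in([.50,-.07,.40],):
    for oo in (o,rpy([0,0,-1],[-1,0,0])):
        q=robot.inverse_kinematics(p,oo);print(q)
robot.goto([.50,-.07,.40],o)
f=robot.grab_frame("wrist");np.savez("w1.npz",**f);cv2.imwrite("pics/w1.png",f["image"][:,:,::-1])
s=robot.sense();R=Ro.from_euler("xyz",s["tcp_rot"]).as_matrix();c=-f["R"].T@f["t"]
print("cam in tool",R.T@(c-s["tcp_pos"]),"axis",R.T@f["R"][2],s["t"],s["joint_pos"])
W=cloud(f);print(np.nanmedian(W[...,2]))
E
```

```text
[ 0.73725538  0.14593649 -0.76515774  1.65897407  0.10280709  1.37799736
 -0.04233027]
None
cam in tool [ 0.08238983 -0.00025251 -0.13222093] axis [-3.18077998e-01 -1.52586067e-04  9.48064536e-01] 3.1167 [ 0.73820337  0.14652174 -0.76383799  1.65873321  0.10298534  1.37800615
 -0.0423361 ]
0.002662090528652722
```

View pics/w1.png

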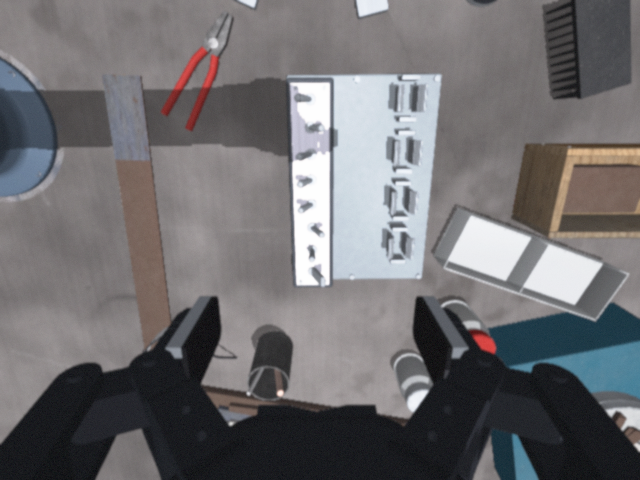

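The wrist view shows the housing at columns 290–332 with eight levers in rows 97–272, and the four bays at (408,97), (404,150), (402,200), (398,245). I'll fit the rack frame from depth.

```bash
cat > rack.py <<'E'
from h import *
def fit(f):
    W=cloud(f);z=W[...,2]
    near=(W[...,0]>.40)&(W[...,0]<.75)&(W[...,1]>-.30)&(W[...,1]<.15)
    def big(m,k=3):
        m=cv2.morphologyEx(m.astype(np.uint8),cv2.MORPH_OPEN,np.ones((k,k)))
        n,l,s,c=cv2.connectedComponentsWithStats(m);i=1+s[1:,4].argmax();return W[l==i]
    h=big(near&(z>.0435)&(z<.054));r=rect(h[:,:2]);print("housing",r,"z",np.median(h[:,2]))
    pl=big(near&(z>.006)&(z<.018));r2=rect(pl[:,:2]);print("plate",r2,"z",np.median(pl[:,2]))
    return W,near,h,r,r2
def show(W,near,c,ang):
    "rack axes: y along long axis"
    a=np.deg2rad(ang);y=np.array([np.cos(a),np.sin(a)]);y*=np.sign(y[1]);x=np.array([y[1],-y[0]])
    L=np.stack([(W[...,:2]-c)@x,(W[...,:2]-c)@y],-1)
    z=W[...,2]
    for k in range(8):
        y0=126-36*k
        m=near&(abs(L[...,1]*1000-y0)<15)&(abs(L[...,0])<.035)&(z>.072);p=L[m]*1000
        if len(p):print("lever",k,len(p),p.mean(0).round(1),"ztop",z[m].max().round(4))
    for k in range(4):
        y0=126-72*k
        m=near&(abs(L[...,1]*1000-y0)<32)&(abs(L[...,0]-.136)<.04)&(z>.045);p=L[m]*1000
        if len(p):print("bay",k+1,len(p),"lips mean",p.mean(0).round(1),p.min(0).round(1),p.max(0).round(1),z[m].max().round(4))
        m=near&(abs(L[...,1]*1000-y0)<32)&(abs(L[...,0]-.136)<.04)&(z>.030)&(z<.040);p=L[m]*1000
        if len(p):print("     stops",len(p),p.min(0).round(1),p.max(0).round(1))
E
python3 - <<'E'
from rack import *
f=dict(np.load("w1.npz"));W,near,h,r,r2=fit(f);show(W,near,r[0],r[2])
E
```

```text
housing (array([ 0.49159348, -0.09187009]), (308.3, 63.9), -89.62146636843681) z 0.048768498361238734
plate (array([ 0.5947226 , -0.08966583]), (320.0, 166.6), -89.65679833292961) z 0.012482219661449112
lever 0 90 [-12.1 127.1] ztop 0.0892
lever 1 77 [12.3 91.6] ztop 0.0881
lever 2 4729 [ 4.4 40.6] ztop 0.4895
lever 3 11625 [-0.6 30. ] ztop 0.4828
lever 4 71 [-12.1 -15.4] ztop 0.0881
lever 5 71 [ 12.1 -51. ] ztop 0.089
lever 6 58 [  0.1 -86.3] ztop 0.0907
lever 7 96 [  12.5 -122.5] ztop 0.0891
bay 1 336 lips mean [137.7 127.7] [116.5 110.4] [155.5 144. ] 0.0544
     stops 235 [120.5  97.5] [148.5 157.5]
bay 2 290 lips mean [138.1  56.2] [116.8  38.6] [155.4  72.5] 0.0537
     stops 221 [120.4  26.1] [148.   85.4]
bay 3 256 lips mean [137.9 -15.7] [116.6 -33.3] [155.6   0.5] 0.0542
     stops 212 [120.5 -45.9] [150.6  13.8]
bay 4 218 lips mean [137.8 -87.7] [ 116.7 -104.6] [155.5 -71.3] 0.0535
     stops 203 [ 120.6 -117.4] [150.4 -58.1]
```

```bash
cat >> rack.py <<'E'
Y=np.array([-.0063,1]);X=np.array([1,.0063]);C0=np.array([.4916,-.0919])+.002*Y
def rk(x,y,z): return np.r_[C0+X*x+Y*y,z]
DOWN=rpy([0,0,-1],[*X,0])
TH=.0145
def flip(robot,k,on,tip=.072):
    "k 0..7; push lever with shut fingers"
    y=.126-.036*k;s=-1 if on else 1;zt=tip+robot.nose_length
    robot.goto(rk(s*.045,y,.16),DOWN)
    robot.move_straight(rk(s*.045,y,zt),vel=.15)
    hit=robot.move_straight(rk(s*(TH-.004),y,zt),vel=.05,contact_N=8)
    print("flip",k,on,"hit",hit,(robot.sense()["tcp_pos"][:2]-rk(0,y,0)[:2]).round(4),robot.sense()["wrist_force"].round(1))
    robot.move_straight(rk(s*.03,y,zt),vel=.15)
    robot.move_straight(rk(s*.03,y,.16),vel=.25)
def look(robot,name):
    robot.goto([.50,-.07,.40],DOWN)
    f=robot.grab_frame("wrist");np.savez(name+".npz",**f);W=cloud(f)
    W[W[...,2]>.12]=np.nan
    show(W,(W[...,0]>.40)&(W[...,0]<.75)&(W[...,1]>-.30)&(W[...,1]<.15),C0,-89.64)
E
python3 - <<'E'
from plant import robot
from rack import *
robot.grip(0.)
flip(robot,7,False)
look(robot,"w2");f=np.load("w2.npz")["image"]
cv2.imwrite("pics/w2.png",cv2.resize(f[60:300,270:450,::-1],None,fx=2.5,fy=2.5,interpolation=cv2.INTER_CUBIC))
print(robot.sense()["t"])
E
```

```text
flip 7 False hit False [0.0108 0.    ] [ 0.1  0.  -0.1]
lever 0 91 [-11.9 125. ] ztop 0.0884
lever 1 80 [12.2 89.6] ztop 0.0885
lever 2 78 [-12.   53.7] ztop 0.0885
lever 3 74 [-11.9  18.2] ztop 0.0889
lever 4 74 [-12.  -17.4] ztop 0.0881
lever 5 65 [ 12.1 -52.7] ztop 0.0878
lever 6 61 [  0.1 -88.3] ztop 0.0913
lever 7 72 [ -12.5 -122.9] ztop 0.0899
bay 1 336 lips mean [137.9 125.5] [116.5 109.1] [154.9 142.4] 0.0541
     stops 226 [120.3  96.3] [147.8 154.9]
bay 2 293 lips mean [137.9  53.9] [116.4  37.2] [155.   70.4] 0.0544
     stops 229 [120.3  23.9] [150.1  83.1]
bay 3 255 lips mean [137.7 -17.7] [116.5 -34.9] [155.4  -1.1] 0.0535
     stops 219 [120.5 -48. ] [150.4  11.8]
bay 4 231 lips mean [138.4 -89.9] [ 116.7 -106.8] [155.7 -73. ] 0.0535
     stops 210 [ 120.5 -119.6] [149.9 -60. ]
8.3667
```

View pics/w2.png

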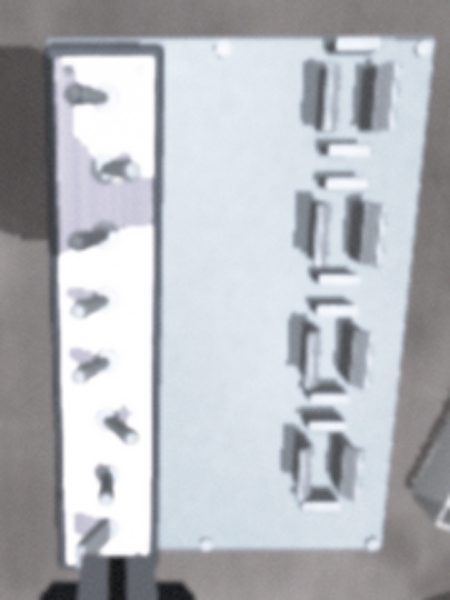

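```bash
cat > pick.py <<'E'
from rack import *
TP=np.deg2rad(50);ZP=.0155;S=.030
c,s=np.cos(TP),np.sin(TP)
def pickpose(xy,ang,end,up=0.):
    "end=+1 hold the +y end; up: retreat along tool axis"
    a=np.deg2rad(ang);u=np.array([np.cos(a),np.sin(a),0]);u*=end*np.sign(u[1])
    z=-s*np.array([0,0,1])-c*u; e=-c*np.array([0,0,1])+s*u
    return np.r_[xy,0]+u*S+[0,0,ZP]-z*up, rpy(z,np.cross(z,e))
def placepose(k,h,dx=0.,dy=0.):
    "k bay 1..4, h height of coupon's lower end above bay floor"
    y=.126-.072*(k-1);x3=np.r_[X,0];zz=np.array([0,0,1]);z=s*x3-c*zz;e=c*x3+s*zz
    return rk(.136-(ZP-.007)+dx,y+dy,.012+.045+S+h), rpy(z,np.cross(z,e))
E
python3 - <<'E'
from plant import robot
from pick import *
A=dict(A=((.565,.188),-77.5),B=((.415,.200),67.9),C=((.550,.336),88.4),D=((.419,.341),76.4))
for n,(p,a) in A.items():
    for e in(1,-1):
        for up in(0,.1):
            q=robot.inverse_kinematics(*pickpose(p,a,e,up));print(n,e,up,None if q is None else q.round(2))
for k in(1,2,3,4):
    for h in(0,.12):
        q=robot.inverse_kinematics(*placepose(k,h));print("bay",k,h,None if q is None else q.round(2))
E
```

```text
A 1 0 [-0.36  0.86 -0.54  1.74  0.99  1.35 -1.2 ]
A 1 0.1 [-0.32  0.85 -0.75  1.64  0.98  1.58 -1.21]
A -1 0 [ 0.3   0.8  -0.46  1.84 -0.54  0.76 -2.54]
A -1 0.1 [ 0.36  0.69 -0.4   1.79 -0.53  0.96 -2.54]
B 1 0 [-0.23  0.93 -0.77  1.76  0.71  1.51 -1.75]
B 1 0.1 [-0.27  0.9  -0.82  1.6   0.65  1.68 -1.7 ]
B -1 0 None
B -1 0.1 None
C 1 0 [-0.47  1.05 -0.67  1.36  0.87  1.65 -1.37]
C 1 0.1 [-0.52  1.05 -0.75  1.19  0.87  1.83 -1.33]
C -1 0 [ 0.54  1.18 -1.25  1.96  0.95  0.48  2.07]
C -1 0.1 [ 0.01  0.56 -0.24  2.01 -0.99  0.68 -2.53]
D 1 0 [-0.44  1.04 -0.82  1.53  0.75  1.65 -1.73]
D 1 0.1 [-0.5   1.02 -0.86  1.35  0.71  1.82 -1.68]
D -1 0 [ 0.46  0.99 -1.16  2.34  2.13  0.32  0.55]
D -1 0.1 None
bay 1 0 [ 0.46  0.64 -0.8   2.33  2.47  0.77  2.31]
bay 1 0.12 [ 0.18  0.25 -0.42  2.28  2.36  0.34  2.25]
bay 2 0 [ 0.64  0.64 -0.8   2.33  2.63  0.67  2.31]
bay 2 0.12 [ 0.67  0.32 -0.78  2.27  2.45  0.32  2.36]
bay 3 0 [ 0.95  0.75 -0.99  2.3   2.61  0.61  2.56]
bay 3 0.12 [ 0.98  0.4  -0.96  2.24  2.51  0.27  2.48]
bay 4 0 [ 1.1   0.77 -0.99  2.24  2.7   0.48  2.62]
bay 4 0.12 [ 0.71  0.31 -0.44  2.2   3.82  0.22  1.2 ]
```

```bash
sed -i 's/^TP=.*/TP=np.deg2rad(40);ZP=.0155;S=.030;FL=-1/; s/rpy(z,np.cross(z,e))/rpy(z,FL*np.cross(z,e))/' pick.py
python3 - <<'E'
from plant import robot
import pick,numpy as np
from pick import *
A=dict(A=((.565,.188),-77.5),B=((.415,.200),67.9),C=((.550,.336),88.4),D=((.419,.341),76.4))
for t in(40,45):
  for fl in(-1,1):
    pick.FL=fl;pick.c,pick.s=np.cos(np.deg2rad(t)),np.sin(np.deg2rad(t));print("==",t,fl)
    for n,(p,a) in A.items():
        for e in(1,-1):
            r=[robot.inverse_kinematics(*pickpose(p,a,e,up)) for up in (0,.1)];print(n,e,*[None if q is None else q.round(2) for q in r])
    for k in(1,2,3,4):
        r=[robot.inverse_kinematics(*placepose(k,h)) for h in(0,.1)];print("bay",k,*[None if q is None else q.round(2) for q in r])
E
```

```text
== 40 -1
A 1 [-0.15  1.15 -1.    1.67  1.31  1.86  1.76] [-0.28  1.07 -1.    1.57  1.19  1.93  1.8 ]
A -1 [ 0.62  1.03 -0.87  1.8  -0.2   0.75  0.37] [ 0.7   0.93 -0.84  1.73 -0.24  0.95  0.41]
B 1 [-0.13  1.18 -1.05  1.67  0.86  1.87  1.2 ] [-0.24  1.12 -1.03  1.48  0.78  1.97  1.29]
B -1 None None
C 1 [-0.46  1.18 -0.81  1.27  1.01  1.91  1.72] [-0.64  1.12 -0.62  1.07  0.86  1.96  1.86]
C -1 [ 0.48  1.05 -0.98  1.98 -0.24  0.26  0.1 ] [ 0.61  0.88 -0.97  2.   -0.41  0.45  0.25]
D 1 [-0.4   1.22 -1.    1.43  0.86  1.94  1.3 ] [-0.67  1.06 -0.62  1.22  0.61  1.92  1.56]
D -1 [ 0.32  0.86 -0.83  2.38  3.69  0.37  2.17] None
bay 1 [ 0.27  0.5  -0.55  2.25  2.24  0.43 -0.72] [ 0.31  0.3  -0.57  2.19  1.59  0.27 -0.1 ]
bay 2 [ 0.61  0.57 -0.76  2.24  2.25  0.43 -0.52] [ 0.67  0.35 -0.8   2.18  1.6   0.25  0.06]
bay 3 [ 1.04  0.81 -1.17  2.2   2.03  0.59  0.  ] [ 0.97  0.44 -0.99  2.15  1.51  0.26  0.32]
bay 4 [ 1.17  0.84 -1.17  2.15  1.96  0.5   0.2 ] [ 1.22  0.59 -1.18  2.09  1.41  0.34  0.62]
== 40 1
A 1 [-0.4   0.94 -0.55  1.69  1.06  1.53 -1.27] [-0.42  0.94 -0.71  1.58  1.03  1.73
[... 2066 characters left out ...]
 1.55  0.66  1.77 -1.71]
B -1 None None
C 1 [-0.5   1.09 -0.66  1.32  0.89  1.74 -1.37] [-0.57  1.09 -0.72  1.13  0.89  1.91 -1.32]
C -1 [ 0.51  1.09 -1.09  1.97  0.47  0.3   2.54] [ 0.2   0.63 -0.42  2.01 -0.98  0.65 -2.47]
D 1 [-0.47  1.08 -0.81  1.48  0.74  1.74 -1.73] [-0.55  1.07 -0.83  1.28  0.71  1.91 -1.68]
D -1 [ 0.51  1.05 -1.17  2.36  2.39  0.32  0.38] None
bay 1 [ 0.32  0.54 -0.61  2.3   2.42  0.56  2.28] [ 0.02  0.26 -0.24  2.26  2.25  0.24  2.35]
bay 2 [ 0.64  0.6  -0.8   2.29  2.46  0.54  2.44] [ 0.51  0.31 -0.6   2.24  2.31  0.22  2.46]
bay 3 [ 0.8   0.62 -0.79  2.26  2.6   0.44  2.45] [0.03 0.27 0.15 2.25 3.95 0.22 0.88]
bay 4 [ 0.95  0.64 -0.79  2.21  2.73  0.33  2.46] None
```

```bash
cat >> pick.py <<'E'
from scipy.spatial.transform import Slerp
MID=np.array([.50,.20,.33])
def find(robot,near=None):
    f=robot.grab_frame("side");W=cloud(f);im=f["image"].astype(int)
    m=(W[...,2]>.009)&(W[...,2]<.02)&(im.max(2)-im.min(2)<40)&(im.max(2)>130)&(abs(W[...,0]-.48)<.25)&(abs(W[...,1]-.28)<.2)
    m=cv2.morphologyEx(m.astype(np.uint8),cv2.MORPH_CLOSE,np.ones((5,5)))
    n,l,st,_=cv2.connectedComponentsWithStats(m);o=[]
    for i in range(1,n):
        if st[i,4]<150: continue
        p=W[(l==i)&(W[...,2]>.009)];r=rect(p[:,:2])
        if 80<r[1][0]<106 and 30<r[1][1]<50:o.append(((r[0]+p[:,:2].mean(0))/2,r[2],r[1]))
    for q in o:print("coupon",q[0].round(4),q[1],"ang",round(q[2] if 0 else q[1],1) if 0 else q[2])
    return o
def midatt(k=.5):
    a=Ro.from_euler("xyz",[pickpose((.5,.3),85,1)[1],placepose(2,0)[1]])
    return Slerp([0,1],a)(k).as_euler("xyz")
def pickup(robot,xy,ang):
    robot.grip(.70)
    robot.goto(MID,midatt())
    p,o=pickpose(xy,ang,1,.08)
    robot.goto(p,o)
    p,o=pickpose(xy,ang,1)
    hit=robot.move_straight(p,vel=.1,contact_N=15)
    robot.grip(0.,90);st=robot.sense();print("gripped",hit,st["opening"].round(3),st["gripper_force"],st["tcp_pos"]-p,st["t"])
    robot.move_straight(st["tcp_pos"]+[0,0,.05],vel=.1)
    st=robot.sense();print("lifted",st["opening"].round(3),st["gripper_force"],st["wrist_force"].round(1))
def carry(robot,k):
    try: robot.move_straight(MID,vel=.25,attitude=midatt())
    except robot.IKError: print("ik mid");robot.goto(MID,midatt())
    p,o=placepose(k,.10)
    robot.goto(p,o)
    st=robot.sense();print("prepose",st["opening"].round(3),st["wrist_force"].round(1),st["tcp_pos"]-p,st["t"])
def held(robot,k,h=.10):
    "held coupon as seen by the wrist camera, rack coords relative to bay: face line and ends"
    f=robot.grab_frame("wrist");W=cloud(f)
    b=rk(.136,.126-.072*(k-1),.012)[:2]
    L=np.stack([(W[...,:2]-b)@X,(W[...,:2]-b)@Y,W[...,2]-.012-h],-1)
    m=(abs(L[...,0])<.035)&(abs(L[...,1])<.028)&(L[...,2]>-.03)&(L[...,2]<.1)
    return f,L,m
E
python3 - <<'E'
from plant import robot
from pick import *
o=find(robot)
c=min(o,key=lambda q:np.hypot(*(q[0]-[.55,.336])));print(c)
pickup(robot,c[0],c[1])
f=robot.grab_frame("side");cv2.imwrite("pics/s1.png",f["image"][150:400,200:500,::-1])
E
```

```text
coupon [0.5654 0.1874] -76.67079639434814 ang (94.2, 39.9)
coupon [0.4151 0.1996] 68.15436553955078 ang (90.4, 40.8)
coupon [0.5503 0.3357] 88.39348602294922 ang (94.7, 40.0)
coupon [0.4185 0.3416] 75.99604034423828 ang (91.6, 40.0)
(array([0.55031073, 0.33569927]), 88.39348602294922, (94.7, 40.0))Traceback (most recent call last):
  File "<stdin>", line 5, in <module>
  File "pick.py", line 36, in pickup
    robot.grip(0.,90);st=robot.sense();print("gripped",hit,st["opening"].round(3),st["gripper_force"],st["tcp_pos"]-p,st["t"])
                                                           ^^^^^^^^^^^^^^^^^^^
AttributeError: 'float' object has no attribute 'round'
```

```bash
sed -i 's/st\["opening"\].round(3)/round(st["opening"],3)/' pick.py
python3 - <<'E'
from plant import robot
from pick import *
st=robot.sense();print(st["opening"],st["gripper_force"],st["tcp_pos"],st["t"])
robot.move_straight(st["tcp_pos"]+[0,0,.05],vel=.1)
st=robot.sense();print(st["opening"],st["gripper_force"],st["wrist_force"])
f=robot.grab_frame("side");cv2.imwrite("pics/s1.png",cv2.resize(f["image"][150:400,200:500,::-1],None,fx=2,fy=2))
E
```

```text
0.43917899521555953 90.23939967155457 [0.55107469 0.36702862 0.01632389] 12.7833
0.43639162798496883 90.21322131156921 [-0.51839177 -0.05759104 -2.90834728]
```

View pics/s1.png

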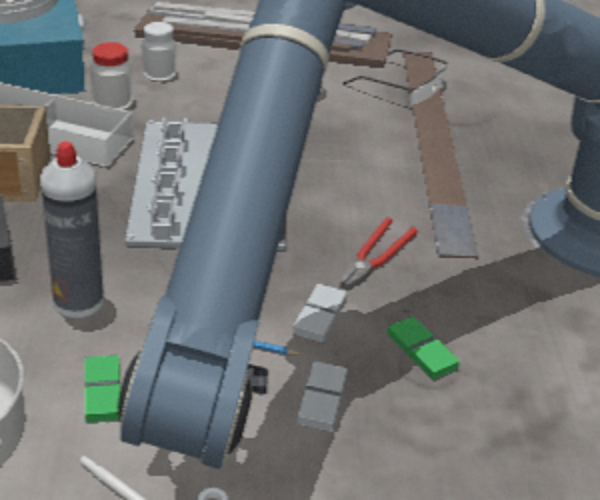

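The arm hides the gripper, but the 2.9 N load shows the coupon is held; the other coupons lie undisturbed. Carrying to bay 4.

```bash
python3 - <<'E'
from plant import robot
from pick import *
carry(robot,4)
f,L,m=held(robot,4);np.savez("w3.npz",**f)
v,u=np.where(m);print(len(v),u.min(),u.max(),v.min(),v.max())
P=L[m]*1000
for lo in range(-20,100,10):
    q=P[(P[:,2]>=lo)&(P[:,2]<lo+10)]
    if len(q):print(lo,len(q),np.median(q,0).round(1),q.min(0).round(1),q.max(0).round(1))
cv2.imwrite("pics/w3.png",f["image"][:,:,::-1])
g=robot.grab_frame("side");cv2.imwrite("pics/s2.png",cv2.resize(g["image"][100:300,200:400,::-1],None,fx=3,fy=3))
E
```

```text
prepose 0.437 [ 1.  -1.  -3.8] [0.00078408 0.00140415 0.00058312] 16.475
16395 238 386 180 363
-10 109 [-5.8 -0.4 -0.7] [ -6.9 -18.2  -1.8] [-4.1 21.3 -0. ]
0 992 [-6.   2.2  5.1] [ -8. -18.   0.] [-4.3 21.9 10. ]
10 1070 [-6.   1.9 15.1] [ -7.5 -18.2  10. ] [-4.2 21.9 20. ]
20 1159 [-6.   1.9 25.1] [ -7.7 -18.   20. ] [-4.2 22.  30. ]
30 1288 [-6.   1.9 35. ] [ -7.8 -18.   30. ] [-4.3 21.9 40. ]
40 1404 [-6.6  1.9 45.5] [ -9.5 -18.   40. ] [-3.9 22.  50. ]
50 1540 [-5.9  1.9 55.1] [ -7.9 -18.   50. ] [-3.5 22.  60. ]
60 1930 [-6.   1.9 65.6] [-17.6 -27.7  60. ] [-4.  27.3 70. ]
70 2598 [-6.3  1.  75.3] [-26.3 -28.   70. ] [-3.6 27.5 80. ]
80 3335 [-6.2  0.7 85.5] [-34.8 -28.   80. ] [ 8.  27.4 90. ]
90 970 [-28.3 -16.2  94.1] [-35.  -23.3  90. ] [ -6.2  27.  100. ]
```

View pics/w3.png

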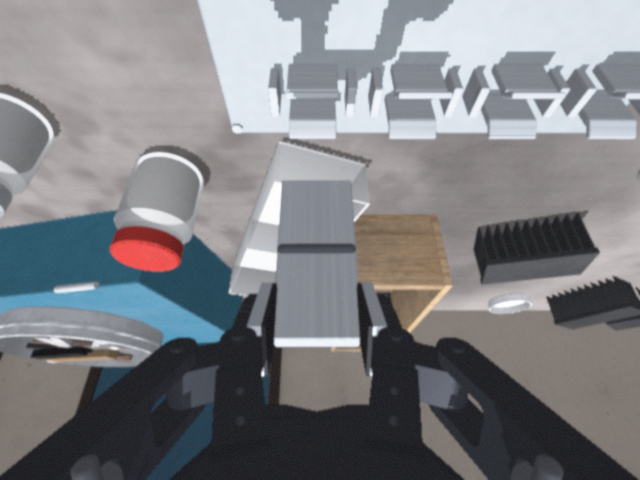

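View pics/s2.png

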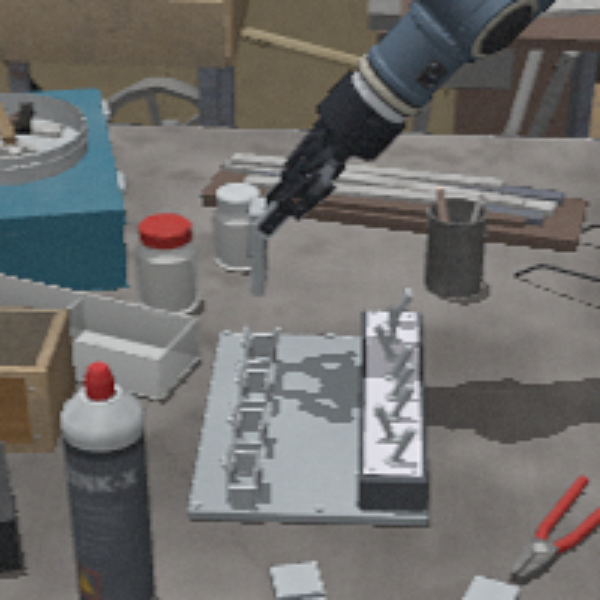

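The coupon hangs upright and straight (face at x −6 mm, bottom at 0, y +1.9 mm), above bay 4; inserting.

```bash
cat >> pick.py <<'E'
def meas(robot,k,h=.10):
    f,L,m=held(robot,k,h);P=L[m]
    q=P[(P[:,2]>.01)&(P[:,2]<.06)]
    if len(q)<300: print("HELD? few points",len(q));return None
    sl,x0=np.polyfit(q[:,2],q[:,0],1);a=np.percentile(q[:,1],[1,99])
    ys=[];
    for lo in (.005,.05): w=q[(q[:,2]>lo)&(q[:,2]<lo+.02)];ys.append(np.percentile(w[:,1],[2,98]).mean())
    r=dict(dx=x0+.007,tilt=np.degrees(sl),dy=np.mean(ys),roll=np.degrees((ys[1]-ys[0])/.045),bottom=np.percentile(P[P[:,2]<.03][:,2],.5))
    print({k:round(float(v),4) for k,v in r.items()});return r
def insert(robot,k,dx,dy,db=0.):
    "db: height of the coupon's lower end relative to nominal"
    for h,v,cn in((.045,.12,None),(.004,.05,12),(-.006,.02,5)):
        hit=robot.move_straight(placepose(k,h-db,dx,dy)[0],vel=v,contact_N=cn)
        st=robot.sense();print("h",h,hit,round(st["tcp_pos"][2]-placepose(k,0)[0][2]+db,4),st["wrist_force"].round(1))
        if h==.004 and hit: return False
    robot.grip(.62);robot.sleep(.2)
    p=robot.sense()["tcp_pos"];z=Ro.from_euler("xyz",placepose(k,0)[1]).as_matrix()[:,2]
    robot.move_straight(p-z*.10+[0,0,.02],vel=.2);print("t",robot.sense()["t"])
    return True
E
python3 - <<'E'
from plant import robot
from pick import *
r=meas(robot,4);st=robot.sense();print(st["tcp_pos"]-placepose(4,.1)[0],st["tcp_rot"]-placepose(4,.1)[1])
insert(robot,4,-r["dx"],-r["dy"],r["bottom"])
g=robot.grab_frame("side");cv2.imwrite("pics/s3.png",cv2.resize(g["image"][120:320,200:400,::-1],None,fx=3,fy=3))
E
```

```text
{'dx': 0.0011, 'tilt': -0.2484, 'dy': 0.0022, 'roll': 0.1704, 'bottom': -0.001}
[0.00077755 0.00149212 0.00069652] [0.00089182 0.00094174 0.00299702]
h 0.045 False 0.0456 [-0.5  0.1 -2.8]
h 0.004 False 0.0045 [ 0.8 -0.3 -3.3]
h -0.006 True 0.002 [-1.2 -0.1  5.8]
t 19.9
```

View pics/s3.png

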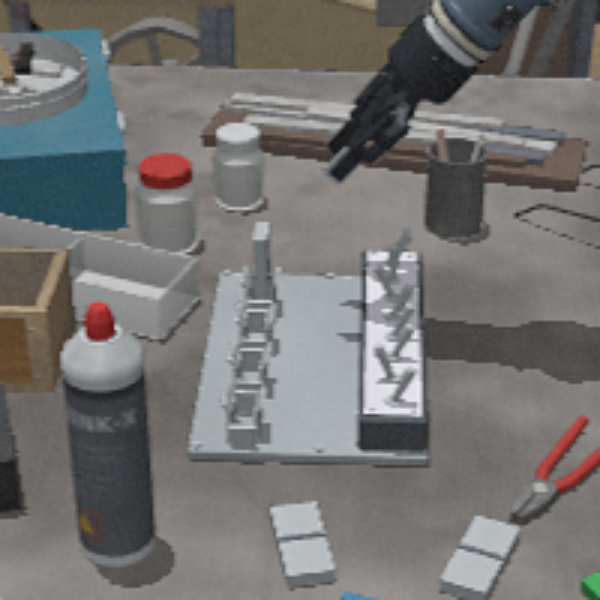

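Coupon stands in bay 4 (top at (262,228)). Next: D → bay 3.

```bash
cat > cyc.py <<'E'
from plant import robot
from pick import *
import sys
def cycle(xy,k):
    o=find(robot)
    c=min(o,key=lambda q:np.hypot(*(q[0]-xy)))
    if np.hypot(*(c[0]-xy))>.07: print("far",c);return False
    pickup(robot,c[0],c[1])
    st=robot.sense()
    if not .38<st["opening"]<.50 or st["gripper_force"]<40: print("NO GRASP");return False
    carry(robot,k);robot.sleep(.2)
    r=meas(robot,k)
    if r is None or abs(r["tilt"])>3 or abs(r["roll"])>3 or abs(r["dx"])>.006 or abs(r["dy"])>.006 or abs(r["bottom"])>.008: print("CHECK");return False
    ok=insert(robot,k,-r["dx"],-r["dy"],r["bottom"]);print("insert",ok);return ok
if __name__=="__main__": cycle(np.array(eval(sys.argv[1])),int(sys.argv[2]))
E
python3 cyc.py "(.4185,.3416)" 3
```

```text
coupon [0.565  0.1888] -77.02751350402832 ang (93.6, 39.6)
coupon [0.4152 0.1997] 68.98736572265625 ang (91.1, 41.0)
coupon [0.4186 0.3409] 76.43295288085938 ang (92.5, 39.8)
gripped False 0.439 90.28503656387329 [0.00017079 0.00113271 0.00082964] 24.3917
lifted 0.438 90.17408609390259 [ 0.2  0.5 -4.1]
prepose 0.434 [-0.7  0.7 -3.1] [0.00089667 0.00144556 0.00076423] 27.8417
{'dx': 0.001, 'tilt': -0.2402, 'dy': 0.0018, 'roll': 0.38, 'bottom': -0.0005}
h 0.045 False 0.0455 [-0.8 -0.6 -2.4]
h 0.004 False 0.0044 [-0.1  0.1 -2.6]
h -0.006 True 0.0021 [-1.2 -0.8  4.7]
t 31.2
insert True
```

```bash
python3 cyc.py "(.565,.1888)" 2
```

```text
coupon [0.5653 0.1877] -77.28351211547852 ang (95.9, 39.7)
coupon [0.415  0.1995] 67.30652618408203 ang (91.8, 40.4)
gripped False 0.441 89.860600233078 [-0.00018205  0.00135565  0.00080625] 35.1583
lifted 0.441 90.29168486595154 [ 0.3  0.1 -3.9]
prepose 0.438 [ 1.2  1.  -4. ] [0.00083347 0.00165821 0.00036479] 38.3333
{'dx': 0.0011, 'tilt': -0.2343, 'dy': 0.0021, 'roll': 0.2595, 'bottom': -0.0009}
h 0.045 False 0.0454 [-0.2  1.4 -2.2]
h 0.004 False 0.0044 [ 0.2  0.3 -4. ]
h -0.006 True 0.002 [-1.8  0.1  5.2]
t 41.7833
insert True
```

```bash
python3 cyc.py "(.415,.1995)" 1
```

```text
coupon [0.4153 0.1998] 67.14918518066406 ang (92.4, 40.9)
gripped False 0.436 90.06730556488037 [0.00043932 0.00103271 0.00075226] 45.6917
lifted 0.435 90.2147126197815 [-0.  -0.2 -3.6]
prepose 0.439 [ 0.  -0.2 -3. ] [5.02760855e-04 1.51731006e-03 1.70399543e-05] 48.7833
{'dx': 0.0008, 'tilt': -0.2083, 'dy': 0.0012, 'roll': 0.8309, 'bottom': -0.0012}
h 0.045 False 0.0454 [-0.3 -0.1 -3.7]
h 0.004 False 0.0044 [ 0.3  0.  -3.4]
h -0.006 True 0.0019 [-1.1 -0.2  5.4]
t 52.1333
insert True
```

```bash
python3 - <<'E'
from plant import robot
from pick import *
robot.goto([.45,-.02,.30],DOWN)
robot.grip(0.)
for k in(0,2,4,6): flip(robot,k,True)
look(robot,"w5");f=np.load("w5.npz")["image"]
cv2.imwrite("pics/w5.png",cv2.resize(f[60:300,270:450,::-1],None,fx=2.5,fy=2.5,interpolation=cv2.INTER_CUBIC))
print(robot.sense()["t"])
E
```

```text
flip 0 True hit False [-0.0109 -0.    ] [-0.8  0.1  0.5]
flip 2 True hit False [-0.0109 -0.    ] [-0.8  0.1  0.2]
flip 4 True hit False [-0.0108 -0.    ] [-0.2 -0.1 -0.2]
flip 6 True hit False [-0.0109 -0.    ] [-0.3  0.3 -1. ]
lever 0 84 [ 11.8 125.2] ztop 0.0885
lever 1 77 [12.  89.5] ztop 0.088
lever 2 76 [12.2 53.9] ztop 0.0881
lever 3 76 [-11.9  18.2] ztop 0.0878
lever 4 72 [ 12.  -17.2] ztop 0.0879
lever 5 67 [ 12.3 -52.9] ztop 0.0878
lever 6 67 [ 12.2 -88.6] ztop 0.0879
lever 7 73 [ -12.6 -122.5] ztop 0.0887
bay 1 971 lips mean [130.5 124.6] [116.5 104.4] [142.8 144.3] 0.105
     stops 244 [120.2  96.8] [147.9 155.5]
bay 2 841 lips mean [130.4  53.9] [116.7  32.8] [152.3  72.6] 0.105
     stops 190 [120.4  24.2] [147.9  83.5]
bay 3 817 lips mean [131.4 -16. ] [116.7 -38.7] [154.4   0.9] 0.1045
     stops 162 [120.4 -47.2] [149.1  12. ]
bay 4 778 lips mean [132.  -86.8] [ 116.6 -110.7] [155.5 -70.8] 0.1045
     stops 155 [ 120.5 -119. ] [149.7 -59.9]
66.0833
```

View pics/w5.png

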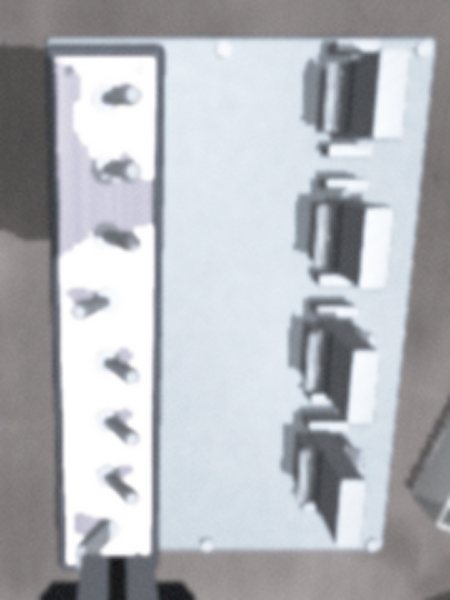

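All four bay toggles lean away, spares are unchanged, the isolator is off, and four coupons stand at full depth (tops about 0.105). Now the isolator on.

```bash
python3 - <<'E'
from plant import robot
from pick import *
flip(robot,7,True)
look(robot,"w6");f=dict(np.load("w6.npz"))
g=robot.grab_frame("side");cv2.imwrite("pics/s6.png",cv2.resize(g["image"][120:320,200:400,::-1],None,fx=3,fy=3))
E
```

```text
flip 7 True hit False [-0.0108 -0.    ] [0.6 0.3 0.1]
lever 0 87 [ 11.9 125. ] ztop 0.0885
lever 1 79 [12.2 89.6] ztop 0.0888
lever 2 78 [12.2 53.9] ztop 0.0884
lever 3 74 [-11.9  18.3] ztop 0.0886
lever 4 70 [ 12.3 -17.4] ztop 0.0888
lever 5 64 [ 12.2 -52.9] ztop 0.0879
lever 6 68 [ 12.3 -88.7] ztop 0.0874
lever 7 60 [  12.  -121.3] ztop 0.0901
bay 1 959 lips mean [130.5 124.7] [116.6 105.1] [142.7 144.1] 0.1046
     stops 216 [120.3  96.5] [148.1 155.2]
bay 2 844 lips mean [130.4  53.8] [116.5  33.2] [152.7  72.6] 0.105
     stops 199 [120.3  24. ] [148.   83.2]
bay 3 818 lips mean [131.5 -16.3] [116.8 -39. ] [155.2   0.9] 0.1046
     stops 168 [120.5 -47.3] [150.2  12. ]
bay 4 781 lips mean [132.1 -86.8] [ 117.  -111.2] [155.5 -70.6] 0.1051
     stops 162 [ 120.6 -119.6] [150.7 -59.8]
```

View pics/s6.png

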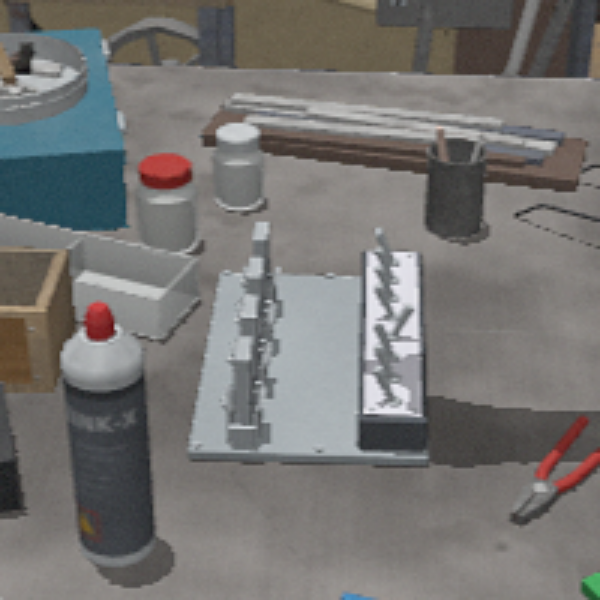

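Four coupons stand upright in the bays (tops near (262,228) to (242,345)); only spare_b leans toward the robot, and the can and cup are unmoved.

```bash
python3 -c "
from plant import robot
print(robot.close_job())"
```

```text
the job is handed in; nothing more can be done
None
```

The job is done and handed in: all four coupons stand in their own bays, all four bay toggles are on, the three spare toggles were not tipped, the can and cup were not shifted, and the isolator was switched back on last.

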